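Hang a parts bin beneath a loop hanger on the stand

ROBOT

A 7-joint arm with a two-finger parallel gripper is mounted at the origin on the work surface. World frame = base frame: x ahead of the robot, y to its left, z up, the work surface at z = 0. Lengths are in m, angles in rad, forces in N, time in s.
With the tool pointing down it reaches from about 0.425 to 0.925 m from the base axis. Payload 6.8 kg.
Tool frame: the origin (TCP) lies between the finger pads; the fingertips stand 17 mm ahead of it and the grasp point (between the pads) lies 2 mm behind it; z points along the fingers, y is the direction in which the jaws open and shut (so a half turn about z gives the same grasp; the last joint's range is limited). The gripper opens to 85 mm and grips with 20 to 120 N. Pads are 22 mm wide; open, the fingers measure 114 mm over their backs; the gripper's body (76 mm by 85 mm) begins 54 mm behind the grasp point. The pads swing forward as they close: fully open they stand 13 mm farther back than shut.
Start: joints at [1.192, 0.477, 0.022, 1.555, -0.011, 1.109, -0.083], TCP at [0.181, -0.65, 0.248] pointing down, gripper open.
Joint ranges: [-2.96, 2.96], [-0.34, 2.1], [-1.41, 1.46], [0.24, 2.44], [-1.37, 4.51], [0.17, 1.92], [-2.96, 2.96]. Speed limits (rad/s): [2.39, 2.39, 3.14, 3.14, 3.14, 3.14, 3.14].

INTERFACE

Orientations are given as a unit quaternion [w, x, y, z].
In Python, from station import bot gives the robot as it stands. The module is installed in compiled form; this text tells all that it offers.
- The arm moves only by the tool carry_out, never from a script. Its argument "moves" is a list of rows, each a list of 3 entries, a list of its own where there are three numbers: the turn, a rotation vector about the tool's x, y, z in degrees, then the shift along the tool's x, y, z in cm, then the finger opening in cm, from 0 to 8.54. A call has 1 to 5 rows; each row is the pose to reach, as a shift and turn from the pose commanded when the call began, along the tool's axes at that moment; what a row does not reach only later rows make up. A row lasts 1/8 s, in which the tool goes at most 62.5 mm and 10.7 degrees, less where a joint would pass 70% of its speed; a pose out of reach is approached as far as the arm can. A call with a gripper value outside its range is refused whole. The fingers move at their own pace and stop on an object; "newtons" is the grip in N (left out, the last holds). Time passes only in rows, so rows that repeat a pose let the fingers close. It gives the time, the measured TCP pose, the force and the opening at its end, in the units of the state.
- bot.get_obs(): the state, without advancing time (a new reading comes with each control period).
- bot.read_camera(name): name is "side" or "top"; returns the picture (384x512x3 uint8, red, green, blue); there is no depth.
- bot.camera_info(name): a dict with "vertical_fov" (degrees; the focal length in pixels is half the picture's height over the tangent of half this angle, whatever the lens; pixels are square), "cx", "cy" (the principal point, pixels), "position" and "attitude" of the camera in the world. Camera axes: x right, y up, looking along -z (the intrinsics and any distortion apply to the point x, -y, -z); pixel columns grow to the right and rows downward; lengths in m; the calibration is good to about 2 mm. A picture is of the moment at which its call begins. camera_info takes no time and is no camera call.
- bot.hand_in(): hands the job in, once; it reports no verdict.
Trained networks look in the newest picture that a camera, given by its name, has taken for a name from the list of things; names that differ only in an ending like _2 or _b are one class to them, and where a whole thing is asked for, a point or a joint stands for the part that bears it (a point fixed in the world has none). Each returns a list of dicts, best first, with "score" (0 to 1); they miss things now and then, are a little off and sometimes report something else, mostly with a low value. They report only what shows in the picture. A call takes as long as a camera call. They do not tell look-alikes from the thing itself.
- bot.silhouettes(label, camera): "region" (384x512 bool, what is visible of it) and "location" ([column, row] in pixels, amid what is visible of it).
The state is a dict: "t": time; "q": joint angles; "joint_vel": joint speeds; "joint_torque": joint torques, N m; "eef_pos": TCP position; "tool_rot": TCP orientation; "contact_force": force on the tool from outside, world axes, zero at the start; "torque": the same for the moment, N m; "gripper_width": opening from 0.0 (shut) to 1.0 (fully open).
Only numpy, scipy, OpenCV 4.12 (cv2) and the standard library are available. Lean on these libraries where they do the work, as an engineer would, in place of code of your own. Each camera call takes 0.05 s, during which the arm holds its last target. There are 200 camera calls.

TASK

Take the hanger with the open loop at its lower end out of the wooden rack and hang it by its hook on the stand's horizontal bar. Then hang the grey parts bin by its own hook on the bottom of the hanger's loop, so that the two hang still and upright as a chain, clear of the bench. Leave the other hanger in the rack, and do not shift the other things on the bench.

Things in the scene. Friction and masses are not known exactly. Their poses are not given: they have to be found in the camera images.
- stand: Fixed stand ahead of the robot, 302 mm high: dark base plate, round grey post 22 mm thick (collar 32 mm) at x = +100, y = +120 mm; from its top a level round steel bar 10 mm thick comes forward to x = 0, then runs along y from +100 to -45 mm, its tip turned up 22 mm by y = -60 mm. Origin on the bench below the seat; x points away from the robot within 15 degrees, z up.
- stand_seat (a point): Point on the bar's axis, 290 mm above the bench, on the straight stretch along y where things are hung. Its axes are those of the stand.
- rack: Fixed wooden rack to the left or right of the stand (the bin is on the other side): base 70 x 200 x 10 mm with two upright slotted blocks at y = -55 and +55 mm, their tops 50 mm above the bench. Each slot is 10 mm wide (x), 70 mm long (y), its floor 10 mm above the bench. Origin under its centre; its and the hangers' x axes point away from the robot within 15 degrees.
- loop_hanger: Loose steel hanger, 184 mm high, about 160 g, upright in one rack slot (leaning up to about 4 degrees); lift it straight up. Origin at the underside of its loop, z up. From the bottom: closed wire loop in the y-z plane, 66 mm wide, 74 mm high; a stem bent to x = -15 mm; a hook open downwards; a grip tab on top.
- hanger_hook (a point): Hook of the loop hanger, inverted V of bar 6 mm thick, 12 mm wide (y), in the x-z plane, mouth 24 mm between stem (x = -15) and free lip (x = +15 mm), whose end is 15 mm below this point. The point, 125.7 mm above the hanger's origin, is where the bar's axis lies once fully seated. Goes in the +x direction, lip over the bar, loop below it, then down. Axes as the hanger.
- hanger_loop (a point): On the loop hanger: middle of the loop's bottom wire, on its axis, 4 mm above the origin, 121.7 mm below hanger_hook. Wire 8 mm thick, along y, straight for 34 mm. The loop's opening above it is 50 mm wide (y) and 58 mm high with cut corners. Axes as the hanger.
- hanger_tab (a point): Middle of the loop hanger's flat grip tab, 24 mm (x) by 12 mm (y) by 44 mm high, above the hook, 162 mm above the hanger's origin.
- plain_hanger: The other hanger, in the rack's other slot, to be left there: same tab, hook and height, but below the hook only a flat tongue 18 mm wide, no loop. Origin at its underside.
- hook_bin: Loose open grey bin on the bench, about 220 g, 163 mm high with its hook. Origin on its underside below the hook and nearly below its centre of mass; z up. Box 84 mm wide (y), 50 mm high, x = -81 to +89 mm. Steel strap 6 x 12 mm rises outside the end at x = -85 mm to z = 115 mm, then runs level in +x to the hook. The -x end faces the robot within 18 degrees.
- bin_hook (a point): Hook of the bin, inverted V open downwards, bar 6 mm thick, 12 mm wide (y), mouth 22 mm. The point, 119.1 mm above the origin, is where the axis of an 8 mm wire lies once fully seated. Hook's top is 14 mm above it; free lip at x = +14 mm ends 14 mm below it. Goes in the +x direction, lip first, through a loop, then down on its wire. Axes as the bin.
- bin_tab (a point): On the bin's flat grip tab, 24 mm (x) by 12 mm (y), from z = 115 to 163 mm, straight above the strap at x = -85 mm. This point is 141 mm above the bin's origin.
- jar: Bystander: closed jar, 60 mm wide, 75 mm high. Origin under its centre.
- mug: Bystander: white mug, 76 mm wide, 85 mm high. Origin under its centre.
- screwdriver: Bystander: screwdriver lying on the bench.
- tape_roll: Bystander: cardboard ring, 90 mm wide, 25 mm high.
Things that resemble listed ones, but are neither listed nor needed, are in the scene too. What is shaped like the loop_hanger but orange or pink is not meant.

How it is judged:
By the outcome, as a careful person would: the job done as asked, in the order asked, and still so for the second after the job is handed in, with the robot touching nothing.
It also fails if it takes over 72 s, if anything falls off the work surface, if the arm or the gripper's body presses on something with over 40 N, if the wrist force passes 120 N, or if a joint passes its speed limit or range.

## Working session

There is one attempt and no reset: what is moved stays moved. The work goes in short steps, Python scripts to look and compute and a tool call to move; the robot and the scene stay as the last step left them, time stands still between calls to the robot, and variables do not carry over. Pictures are saved under pics/ and viewed, about 8 in all and at most 12, crops included, and the job is handed in when it is done.

Besides the shell and the picture viewer there is one more tool, called after "Emit:" by a JSON object that holds its "op" and its "data". carry_out: Moves the arm, as the interface text tells. Its arguments: {"type":"object","properties":{"moves":{"type":"array"},"newtons":{"type":"number"}},"required":["moves"]}

```bash
mkdir -p pics; ls
python3 - <<'E'
from station import bot
import cv2,numpy as np
o=bot.get_obs(); print({k:np.round(v,3) for k,v in o.items()})
for c in("side","top"):
    print(c,bot.camera_info(c))
    im=bot.read_camera(c); cv2.imwrite(f"pics/{c}0.png",im[:,:,::-1])
    for n in ["stand","rack","loop_hanger","plain_hanger","hook_bin","hanger_tab","bin_tab","bin_hook","hanger_hook","hanger_loop","jar","mug"]:
        print(n,[(round(d["score"],2),np.round(d["location"]).tolist(),int(d["region"].sum())) for d in bot.silhouettes(n,c)])
E
```

```text
pics
{'t': np.float64(0.0), 'q': array([ 1.192,  0.478,  0.022,  1.556, -0.011,  1.109, -0.083]), 'joint_vel': array([-0.001, -0.001, -0.002, -0.   , -0.   , -0.   , -0.   ]), 'joint_torque': array([-0.0000e+00, -5.9646e+01,  1.6070e+00, -2.8120e+01,  1.2000e-02,
        9.0000e-03,  0.0000e+00]), 'eef_pos': array([ 0.18 , -0.65 ,  0.247]), 'tool_rot': array([-0.001,  0.991,  0.135, -0.   ]), 'contact_force': array([-0.372, -0.099,  0.129]), 'torque': array([ 0.028, -0.023,  0.004]), 'gripper_width': np.float64(1.001)}
side {'vertical_fov': 51.016566980281326, 'cx': 249.54651564553268, 'cy': 192.15468796437972, 'position': array([0.14467245, 0.77343339, 1.03622776]), 'attitude': array([-0.21902985, -0.0839657 ,  0.34502408,  0.90880915])}
stand [(0.63, [196.0, 198.0], 2189)]
rack [(0.79, [202.0, 283.0], 1453)]
loop_hanger [(0.98, [248.0, 312.0], 524), (0.5, [188.0, 278.0], 286)]
plain_hanger [(0.71, [267.0, 231.0], 484), (0.53, [206.0, 242.0], 257)]
hook_bin [(0.59, [295.0, 134.0], 1294)]
hanger_tab [(0.78, [251.0, 312.0], 534), (0.77, [187.0, 273.0], 274)]
bin_tab [(0.57, [290.0, 13
[... 597 characters left out ...]
96.0], 166)]
rack [(0.6, [201.0, 182.0], 560)]
loop_hanger [(0.61, [180.0, 179.0], 71), (0.61, [133.0, 229.0], 76), (0.57, [197.0, 220.0], 138)]
plain_hanger [(0.47, [208.0, 180.0], 47)]
hook_bin [(0.8, [360.0, 178.0], 1013)]
hanger_tab [(0.72, [140.0, 235.0], 186), (0.57, [256.0, 148.0], 1166), (0.49, [196.0, 218.0], 163), (0.48, [203.0, 127.0], 167)]
bin_tab [(0.96, [361.0, 179.0], 952), (0.47, [330.0, 121.0], 414)]
bin_hook [(0.71, [363.0, 181.0], 1013)]
hanger_hook [(0.74, [142.0, 237.0], 205), (0.53, [195.0, 226.0], 114)]
hanger_loop [(0.76, [132.0, 234.0], 176), (0.68, [188.0, 208.0], 53)]
jar [(0.65, [255.0, 206.0], 167)]
mug [(0.91, [330.0, 123.0], 405), (0.28, [258.0, 150.0], 1129)]
```

Run:
```python
import cv2
a=cv2.imread("pics/side0.png");b=cv2.imread("pics/top0.png")
cv2.imwrite("pics/s1.png",cv2.resize(a[90:360,120:480],(800,600),interpolation=cv2.INTER_CUBIC))
cv2.imwrite("pics/t1.png",cv2.resize(b[90:300,120:400],(800,600),interpolation=cv2.INTER_CUBIC))
```

```text
(no output)
```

View pics/s1.png

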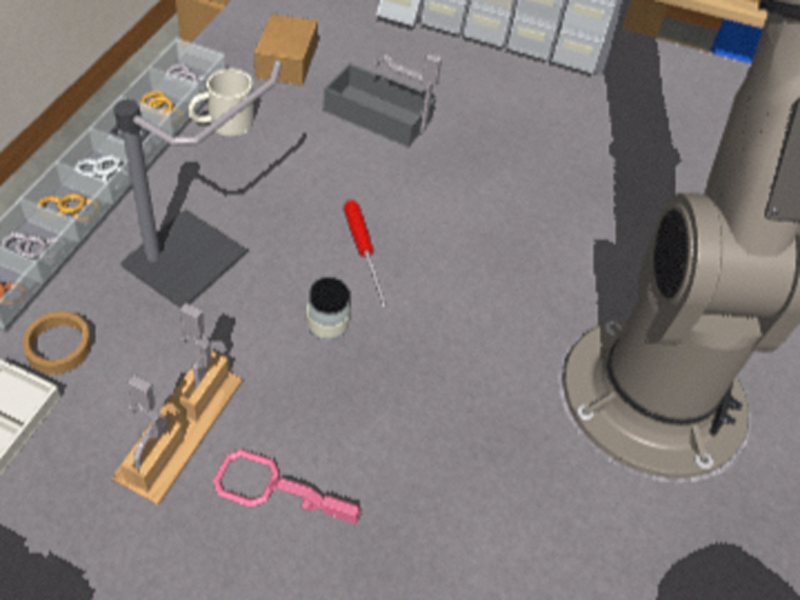

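View pics/t1.png

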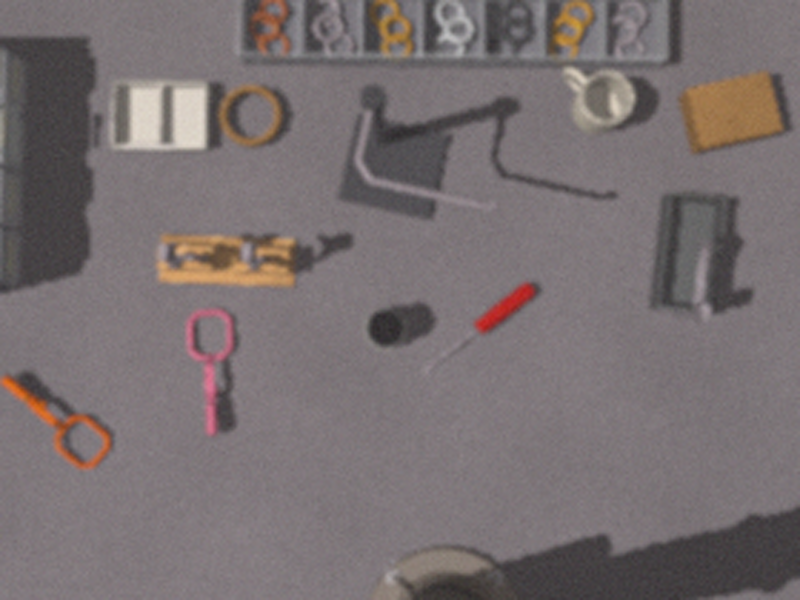

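```bash
cat > h.py <<'E'
import numpy as np, cv2
from scipy.spatial.transform import Rotation as R
from scipy.optimize import least_squares
from station import bot
def proj(c,P):
    i=bot.camera_info(c); q=i["attitude"]; P=np.atleast_2d(P)
    p=(P-i["position"])@R.from_quat(q,scalar_first=True).as_matrix()
    f=192/np.tan(np.radians(i["vertical_fov"])/2)
    return np.c_[i["cx"]+f*p[:,0]/-p[:,2], i["cy"]+f*p[:,1]/p[:,2]]
def place(s,P):  # s=x,y,yaw
    c,n=np.cos(s[2]),np.sin(s[2]); P=np.atleast_2d(P).astype(float)
    return np.c_[s[0]+c*P[:,0]-n*P[:,1], s[1]+n*P[:,0]+c*P[:,1], P[:,2]]
def fit(obs,s0):  # obs: list of (cam, point, pixel)
    f=lambda s:np.concatenate([(proj(c,place(s,p))[0]-px) for c,p,px in obs])
    r=least_squares(f,s0,loss="soft_l1"); return r.x, f(r.x).reshape(-1,2)
def tile(c,im,x0,y0,w,h,W,H):
    t=cv2.resize(im[y0:y0+h,x0:x0+w],(W,H),interpolation=cv2.INTER_CUBIC)
    return t
E
python3 - <<'E'
from h import *
a=cv2.imread("pics/side0.png");b=cv2.imread("pics/top0.png")
s,r=fit([("top",[0,.1,.29],[248.8,153.7]),("top",[0,-.06,.312],[291.9,162.1]),("top",[.1,.12,.302],[250.6,124]),
("side",[.1,.12,.302],[177.2,139.5]),("side",[0,.1,.29],[201.9,153]),("side",[0,-.06,.312],[244.7,120.6])],[.6,0,0])
print("stand",s,r.round(1).tolist())
cv2.imwrite("pics/rack.png",np.hstack([tile("top",b,166,160,64,48,400,300).repeat(1,0) if 0 else np.vstack([tile("",b,168,162,64,48,400,300),tile("",b,336,150,64,60,320,300).copy() if 0 else tile("",b,332,152,64,48,400,300)]),np.vstack([tile("",a,165,222,72,96,400,533)])[:533] if 0 else tile("",a,166,222,66,99,400,600)]))
E
```

```text
stand [ 0.59067009  0.01485887 -0.22612095] [[-1.1, -0.9], [0.5, 0.6], [-1.8, -0.6], [-1.2, -1.1], [5.5, 0.7], [0.9, -1.7]]
```

View pics/rack.png

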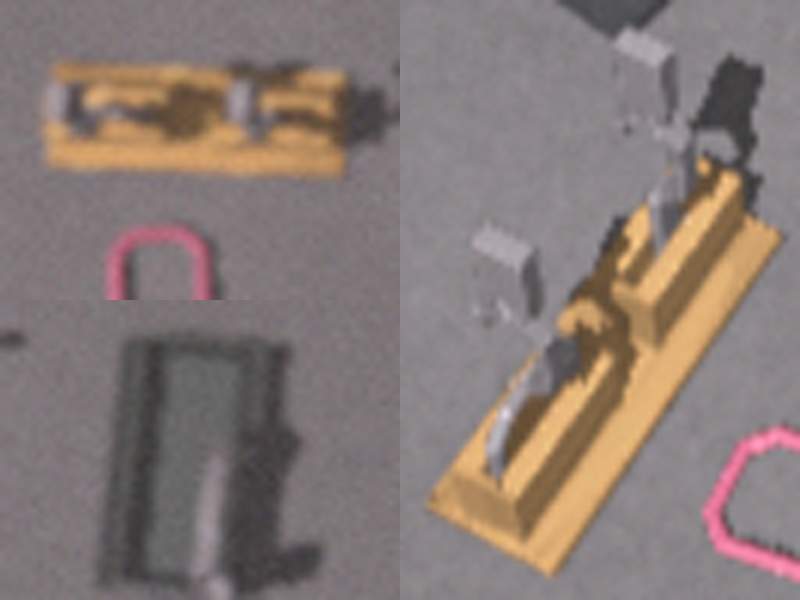

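Run:
```python
from h import *
T,S="top","side"
def go(n,o,s0):
    s,r=fit(o,s0); print(n,s.round(4),np.degrees(s[2]).round(1),r.round(1).tolist()); return s
st=go("stand",[(T,[0,.1,.29],[248.8,153.7]),(T,[0,-.06,.312],[291.9,162.1]),(T,[.1,.12,.302],[250.6,124]),(S,[.1,.12,.302],[177.2,139.5]),(S,[0,-.06,.312],[244.7,120.6])],[.6,0,0])
rk=go("rack",[(T,[.035,.1,.01],[176.5,172.1]),(T,[.035,-.1,.01],[223.5,173.2]),(T,[-.035,-.1,.01],[222.9,190.2]),(T,[-.035,.1,.01],[175.4,188.4]),(S,[-.035,.1,.01],[190.8,317.2]),(S,[-.035,-.1,.01],[229.2,260.8]),(S,[.035,.1,.01],[170.5,305.3])],[.4,.3,0])
bn=go("bin",[(T,[.089,.042,.05],[352,158.4]),(T,[-.081,.042,.05],[348,197.6]),(T,[-.085,0,.163],[366,197.6]),(S,[-.085,0,.163],[314.9,116.1]),(S,[.089,.042,.05],[266.2,131.9]),(S,[-.081,.042,.05],[305.4,147.6]),(S,[.089,-.042,.05],[275.3,119.3])],[.5,-.4,0])
def tri(t,s,z):
    f=lambda p:np.r_[proj(T,p)[0]-t,proj(S,p)[0]-s]
    r=least_squares(f,[.5,.2,z]); print(r.x.round(4),r.fun.round(1))
print("tab L,R (top face z~.194)"); tri([178.1,177.2],[183,261.6],.19); tri([206.7,176.7],[206.4,229.4],.19)
print("expected tab rack frame", place(rk,[[0,.055,.194],[0,-.055,.194]]).round(4), proj(S,place(rk,[0,.055,.194])),proj(T,place(rk,[0,.055,.194])))
print("bin tab",place(bn,[[-.085,0,.163]]))
# overlays
a=cv2.imread("pics/side0.png");b=cv2.imread("pics/top0.png")
K=6
def draw(im,c,s,L,k):
    for l in L:
        p=proj(c,place(s,l)); cv2.polylines(im,[np.int32((p+.5)*k*16)],False,(0,255,0),1,cv2.LINE_AA,4)
box=lambda x0,x1,y,z:[[x0,-y,z],[x0,y,z],[x1,y,z],[x1,-y,z],[x0,-y,z]]
stL=[[[.1,.12,0],[.1,.12,.302]],[[0,.1,.29],[0,-.045,.29],[0,-.06,.312]]]
rkL=[box(-.035,.035,.1,.01)]
bnL=[box(-.081,.089,.042,.05),[[-.085,0,.05],[-.085,0,.163]],[[-.085,0,.115],[0,0,.12]]]
out=[]
for c,im,wins in((T,b,[(236,112,64,60),(332,152,64,60)]),(S,a,[(170,110,80,75),(255,95,80,75)])):
    big=cv2.resize(im,None,fx=K,fy=K,interpolation=cv2.INTER_CUBIC)
    for s,L in((st,stL),(rk,rkL),(bn,bnL)): draw(big,c,s,L,K)
    out.append(np.hstack([cv2.resize(big[y*K:(y+h)*K,x*K:(x+w)*K],(400,300)) for x,y,w,h in wins]))
cv2.imwrite("pics/ov.png",np.vstack(out))
```

```text
stand [ 0.5898  0.0141 -0.2104] -12.1 [[-1.0, -0.3], [0.8, 0.6], [-2.1, 0.1], [-0.7, -0.6], [1.1, -1.9]]
rack [ 0.5298  0.3291 -0.024 ] -1.4 [[-0.8, -0.0], [-0.8, 0.6], [-0.9, 0.1], [-0.5, 0.1], [0.7, -0.8], [0.1, -0.9], [-0.4, -0.5]]
bin [ 0.5424 -0.342  -0.0753] -4.3 [[-0.7, -1.3], [0.2, 0.5], [-0.4, 1.7], [0.2, -0.0], [-1.2, -0.8], [0.0, -0.8], [0.4, -0.1]]
tab L,R (top face z~.194)
[0.5317 0.3788 0.1856] [ 0.  0. -0. -0.]
[0.5326 0.2692 0.1852] [ 0.3  0.6 -0.5 -0. ]
expected tab rack frame [[0.5311 0.3841 0.194 ]
 [0.5285 0.2741 0.194 ]] [[181.56147246 261.51197457]] [[176.2266299  177.20082903]]
bin tab [[ 0.45762186 -0.33561983  0.163     ]]
```

View pics/ov.png

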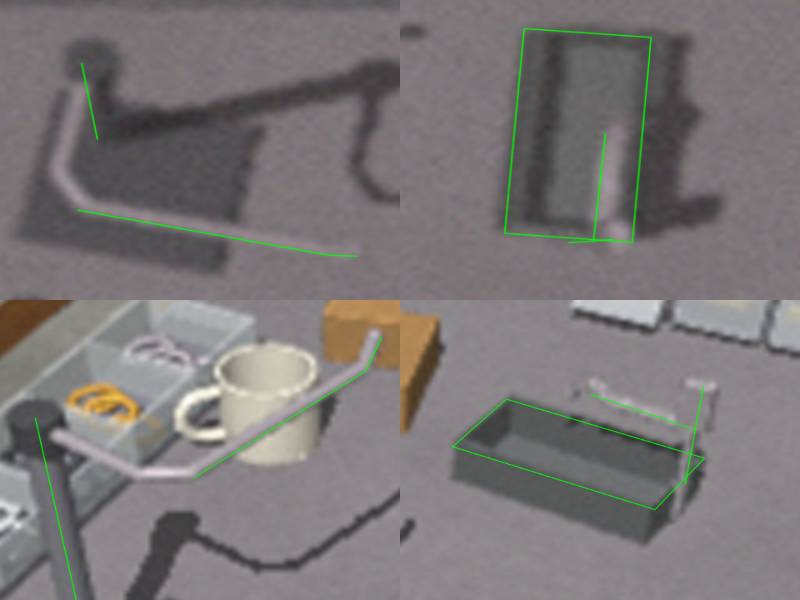

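```bash
cat >> h.py <<'E'
def to(pos,yaw):  # tool down, tool x at yaw (deg): turn (deg) and shift (cm) from measured pose
    o=bot.get_obs(); r=R.from_quat(o["tool_rot"],scalar_first=True)
    c,s=np.cos(np.radians(yaw)),np.sin(np.radians(yaw))
    g=R.from_matrix(np.array([[c,s,0],[s,-c,0],[0,0,-1]]))
    t=np.degrees((r.inv()*g).as_rotvec()); d=r.inv().apply(np.array(pos)-o["eef_pos"])*100
    print("at",o["eef_pos"].round(4),"turn",t.round(1).tolist(),"shift",d.round(2).tolist(),"F",o["contact_force"].round(1),"w",round(float(o["gripper_width"]),2),"t",round(float(o["t"]),2))
E
python3 - <<'E'
from h import *
T,S="top","side"
# stand: bar line points with free y
obs=[(T,.29,[247.5,151.5]),(T,.29,[267.5,156.7]),(T,.295,[289.9,161.5]),(S,.29,[208.5,152.5]),(S,.29,[225.5,139]),(S,.29,[241.5,126.5])]
fx=[(T,[.1,.12,.302],[250.1,123.5]),(S,[.1,.12,.302],[176.7,139]),(S,[0,-.06,.312],[245.1,118.5]),(T,[0,-.06,.312],[291.4,161.6])]
def f(v):
    s=v[:3]
    return np.concatenate([proj(c,place(s,[0,y,z]))[0]-p for (c,z,p),y in zip(obs,v[3:])]+[proj(c,place(s,q))[0]-p for c,q,p in fx])
r=least_squares(f,[.59,.014,-.21,.1,0,-.05,.1,0,-.05],loss="soft_l1"); print(r.x.round(4)); print(f(r.x).reshape(-1,2).round(1).tolist())
print("way1");to([.50,-.30,.40],-1.5)
i=bot.silhouettes("jar","side")
E
```

```text
[ 0.593   0.0129 -0.2148  0.103   0.0303 -0.0501  0.0958  0.0255 -0.0447]
[[-0.1, 0.7], [-0.0, 0.1], [-0.1, 0.3], [-0.1, -0.1], [0.1, 0.2], [0.2, 0.3], [-1.1, -0.4], [-1.0, -0.8], [-0.1, -0.3], [1.6, 0.2]]
way1
at [ 0.1806 -0.6504  0.2483] turn [-0.0, 0.0, 17.0] shift [40.15, -25.22, -15.17] F [-0.6  0.6  0.3] w 1.0 t 1.3
```

Look-alikes of the loop hanger:
- grey hanger in the left slot: top (178,177), side (183,262)
- grey hanger in the right slot: top (207,177), a flat tongue
- pink one on the bench: top (196,218)
- orange one on the bench: top (140,235)

The close crop shows a wide wire loop in the left slot and a tongue in the right, so I choose the left one.

Emit:
{"op": "carry_out", "data": {"moves": [[[0,0,8],[4,-2.5,-4],8.5],[[0,0,17],[10,-6.3,-8],8.5],[[0,0,17],[16,-10,-11],4.5],[[0,0,17],[21,-13,-14],4.5],[[0,0,17],[26,-16.5,-15],4.5]]}}

```text
t: 1.98
eef_pos: [0.3665, -0.446, 0.3909]
tool_rot: [0.001, 1.0, -0.013, 0.001]
contact_force: [1.2, -1.0, 0.1]
gripper_width: 0.529
```

Emit:
{"op": "carry_out", "data": {"moves": [[[0,0,0],[5,-3,0],4.5],[[0,0,0],[10,-6,0],4.5],[[0,0,0],[14,-10,0],4.5],[[0,0,0],[14,-16,0],4.5],[[0,0,0],[14,-22,0],4.5]]}}

```text
t: 2.6
eef_pos: [0.5114, -0.2287, 0.3888]
tool_rot: [-0.0, 1.0, -0.013, -0.0]
contact_force: [1.0, -0.2, 0.4]
gripper_width: 0.526
```

Run:
```python
from h import *
to([.531,.381,.30],-1.4)
```

```text
at [ 0.5114 -0.2287  0.3888] turn [-0.0, 0.0, -0.1] shift [0.4, -61.0, 8.9] F [ 1.  -0.2  0.4] w 0.53 t 2.6
```

Emit:
{"op": "carry_out", "data": {"moves": [[[0,0,0],[0.4,-6,-1],4.5],[[0,0,0],[0.4,-12,-1],4.5],[[0,0,0],[0.4,-18,-1],4.5],[[0,0,0],[0.4,-24,-1],4.5],[[0,0,0],[0.4,-30,-1],4.5]]}}

```text
t: 3.22
eef_pos: [0.5225, 0.0709, 0.3994]
tool_rot: [0.0, 1.0, -0.013, 0.0]
contact_force: [0.6, -0.7, -1.2]
gripper_width: 0.529
```

Emit:
{"op": "carry_out", "data": {"moves": [[[0,0,0],[0,-6,0],4.5],[[0,0,0],[0,-12,0],4.5],[[0,0,0],[0,-18,0],4.5],[[0,0,0],[0,-24,5],4.5],[[0,0,0],[0,-30,10],4.5]]}}

```text
t: 3.85
eef_pos: [0.5302, 0.3467, 0.3186]
tool_rot: [-0.0, 1.0, -0.013, 0.001]
contact_force: [0.5, -0.8, 0.1]
gripper_width: 0.526
```

Emit:
{"op": "carry_out", "data": {"moves": [[[0,0,0],[0,0,0],4.5],[[0,0,0],[0,0,0],4.5]]}}

```text
t: 4.1
eef_pos: [0.5302, 0.3448, 0.3192]
tool_rot: [0.0, 1.0, -0.013, 0.0]
contact_force: [0.4, -0.6, 0.2]
gripper_width: 0.528
```

Run:
```python
from h import *
a=bot.read_camera("side")[:,:,::-1];b=bot.read_camera("top")[:,:,::-1]
to([.531,.381,.175],-1.4)
P=[[.531,.381,.194],[.531,.381,.15]]
print("tab pred",[proj(c,P).round(1).tolist() for c in("top","side")])
o=bot.get_obs()["eef_pos"]; print("tips",[proj(c,o-[0,0,.017]).round(1).tolist() for c in("top","side")])
cv2.imwrite("pics/c1.png",np.hstack([tile("",b,150,145,64,96,400,600),tile("",a,150,200,64,96,400,600)]))
```

```text
at [0.531  0.344  0.3203] turn [-0.0, -0.1, -0.2] shift [-0.14, -3.7, 14.54] F [0.2 0.5 0.9] w 0.53 t 4.2
tab pred [[[177.0, 177.2], [179.5, 178.1]], [[182.3, 260.6], [184.5, 269.9]]]
tips [[[180.8, 174.8]], [[185.2, 222.4]]]
```

View pics/c1.png

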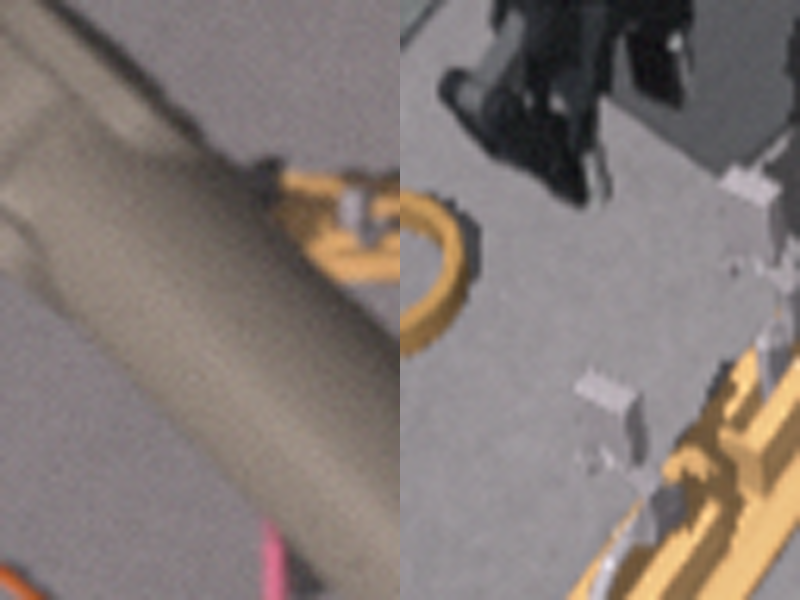

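Emit:
{"op": "carry_out", "data": {"moves": [[[0,0,0],[-0.1,-3.7,2],4.5],[[0,0,0],[-0.1,-3.7,6],4.5],[[0,0,0],[-0.1,-3.7,10],4.5],[[0,0,0],[-0.1,-3.7,13],4.5],[[0,0,0],[-0.1,-3.7,14.6],4.5]]}}

```text
t: 4.82
eef_pos: [0.5306, 0.3806, 0.1726]
tool_rot: [0.0, 1.0, -0.014, 0.0]
contact_force: [0.3, 0.0, 0.6]
gripper_width: 0.525
```

Emit:
{"op": "carry_out", "data": {"moves": [[[0,0,0],[0,0,0],4.5],[[0,0,0],[0,0,0],0],[[0,0,0],[0,0,0],0],[[0,0,0],[0,0,0],0],[[0,0,0],[0,0,0],0]], "newtons": 60}}

```text
t: 5.45
eef_pos: [0.5306, 0.3828, 0.1748]
tool_rot: [-0.001, 1.0, -0.013, 0.001]
contact_force: [0.3, -1.1, 6.3]
gripper_width: 0.131
```

Emit:
{"op": "carry_out", "data": {"moves": [[[0,0,0],[0,0,0],0],[[0,0,0],[0,0,-1],0],[[0,0,0],[0,0,-4],0],[[0,0,0],[0,0,-8],0],[[0,0,0],[0,0,-12],0]]}}

```text
t: 6.08
eef_pos: [0.5294, 0.3819, 0.2943]
tool_rot: [0.0, 1.0, -0.013, -0.0]
contact_force: [-0.3, 0.1, -2.0]
gripper_width: 0.134
```

Emit:
{"op": "carry_out", "data": {"moves": [[[0,0,0],[0,0,-6],0],[[0,0,0],[0,0,-12],0],[[0,0,0],[0,5,-13],0],[[0,0,0],[0,11,-13],0],[[0,0,0],[0,17,-13],0]]}}

```text
t: 6.7
eef_pos: [0.5248, 0.2105, 0.4234]
tool_rot: [0.0, 1.0, -0.013, -0.0]
contact_force: [1.3, -0.9, -1.1]
gripper_width: 0.131
```

Run:
```python
from h import *
s=[.593,.013,np.radians(-12.3)]
to(place(s,[-.065,0,.362])[0],-12.3)
```

```text
at [0.5248 0.2105 0.4234] turn [0.0, 0.0, 10.9] shift [0.93, 18.34, 6.14] F [ 1.3 -0.9 -1.1] w 0.13 t 6.7
```

Emit:
{"op": "carry_out", "data": {"moves": [[[0,0,3],[0,5,0],0],[[0,0,7],[0.5,10,1],0],[[0,0,10.9],[0.9,15,3],0],[[0,0,10.9],[0.9,18.3,5],0],[[0,0,10.9],[0.9,18.3,6.1],0]]}}

```text
t: 7.32
eef_pos: [0.5289, 0.0254, 0.3611]
tool_rot: [0.001, 0.994, -0.111, -0.001]
contact_force: [-0.3, 0.8, -1.1]
gripper_width: 0.136
```

Emit:
{"op": "carry_out", "data": {"moves": [[[0,0,0],[0,0,0],0],[[0,0,0],[0,0,0],0],[[0,0,0],[0,0,0],0]]}}

```text
t: 7.7
eef_pos: [0.53, 0.0301, 0.3628]
tool_rot: [-0.0, 0.994, -0.107, 0.001]
contact_force: [0.2, 0.3, -1.1]
gripper_width: 0.132
```

```bash
cat > look.py <<'E'
from h import *
import sys
S=[.593,.013,np.radians(-12.3)]
def hang(dx,dz,y=0):   # hanger polyline in stand frame given origin offset
    H=lambda L:[[x+dx,yy+y,z+dz] for x,yy,z in L]
    return [H([[0,-.029,.02],[0,-.015,.004],[0,.015,.004],[0,.029,.02],[0,.029,.055],[0,.015,.07],[0,-.015,.07],[0,-.029,.055],[0,-.029,.02]]),
      H([[0,0,.074],[-.015,0,.095],[-.015,0,.12],[0,0,.135],[.015,0,.12],[.015,0,.111]]),
      H([[-.012,0,.14],[.012,0,.14],[.012,0,.184],[-.012,0,.184],[-.012,0,.14]])]
bar=[[[0,.1,.29],[0,-.045,.29],[0,-.06,.312]]]
def show(name,wins,items):
    out=[]
    for c,(x,y,w,h),(W,H) in wins:
        im=np.ascontiguousarray(bot.read_camera(c)[:,:,::-1])
        t=cv2.resize(im[y:y+h,x:x+w],(W,H),interpolation=cv2.INTER_CUBIC)
        for s,L,col in items:
            for l in L:
                p=(proj(c,place(s,l))+.5-[x,y])*[W/w,H/h]; cv2.polylines(t,[np.int32(p*16)],False,col,1,cv2.LINE_AA,4)
        out.append(t)
    cv2.imwrite("pics/"+name,np.hstack(out))
E
python3 - <<'E'
from look import *
o=bot.get_obs(); p=o["eef_pos"]; d=p[:2]-S[:2]; c,n=np.cos(S[2]),np.sin(S[2])
dx,dy=c*d[0]+n*d[1],-n*d[0]+c*d[1]; print(dx,dy,p[2]); to(place(S,[-.065,0,.362])[0],-12.3)
show("c2.png",[("side",(170,90,80,96),(500,600)),("top",(235,110,48,96),(300,600))],[(S,bar,(0,255,0)),(S,hang(dx,p[2]-.1648,dy),(0,0,255))])
E
```

```text
-0.06522424406646583 0.003307485943383537 0.36282635852873146
at [0.53   0.0301 0.3628] turn [-0.0, -0.1, 0.0] shift [0.02, 0.33, 0.08] F [ 0.2  0.3 -1.1] w 0.13 t 7.7
```

View pics/c2.png

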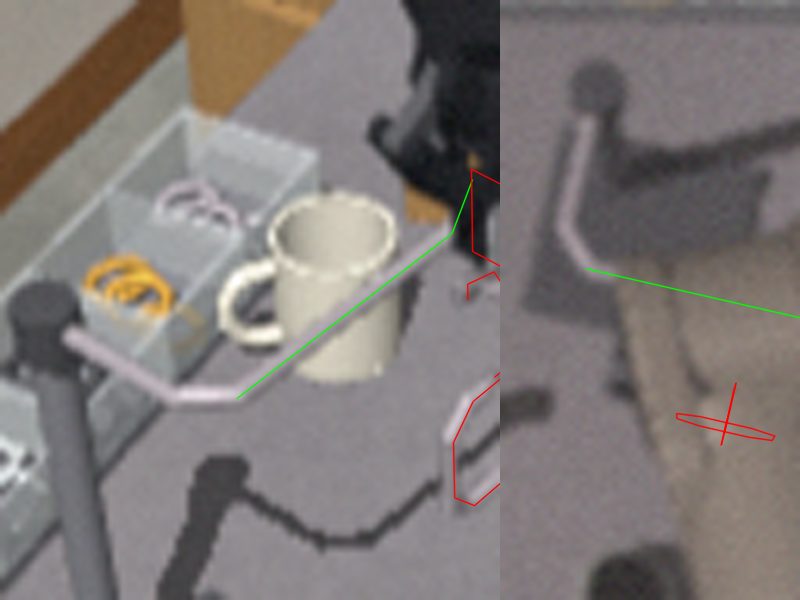

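Emit:
{"op": "carry_out", "data": {"moves": [[[0,0,0],[2,0.3,0],0],[[0,0,0],[4,0.3,0],0],[[0,0,0],[6,0.3,0],0],[[0,0,0],[6.5,0.3,0],0],[[0,0,0],[6.5,0.3,0],0]]}}

```text
t: 8.43
eef_pos: [0.5924, 0.0124, 0.3619]
tool_rot: [-0.0, 0.994, -0.108, -0.0]
contact_force: [-0.3, -0.0, -0.9]
gripper_width: 0.13
```

Run:
```python
from look import *
o=bot.get_obs(); p=o["eef_pos"]; d=p[:2]-S[:2]; c,n=np.cos(S[2]),np.sin(S[2])
dx,dy=c*d[0]+n*d[1],-n*d[0]+c*d[1]; print(dx,dy,p[2]); to(place(S,[0,0,.330])[0],-12.3)
show("c3.png",[("side",(190,95,80,80),(600,600))],[(S,bar,(0,255,0)),(S,hang(dx,p[2]-.1648,dy),(0,0,255))])
```

```text
-0.0004978626591373395 -0.000746796703172653 0.3619456841460948
at [0.5924 0.0124 0.3619] turn [-0.0, 0.0, -0.1] shift [0.05, -0.07, 3.19] F [-0.3 -0.  -0.9] w 0.13 t 8.43
```

View pics/c3.png

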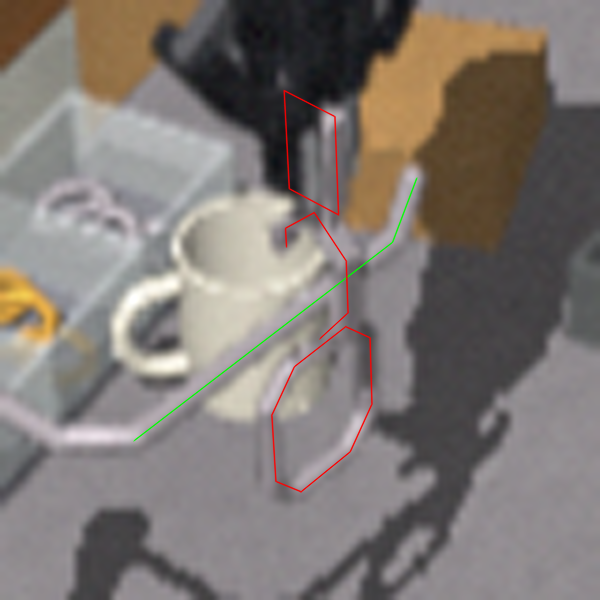

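Emit:
{"op": "carry_out", "data": {"moves": [[[0,0,0],[0,0,1],0],[[0,0,0],[0,0,2],0],[[0,0,0],[0,0,2.8],0],[[0,0,0],[0,0,3.0],0],[[0,0,0],[0,0,3.0],0]]}}

```text
t: 9.1
eef_pos: [0.5926, 0.0121, 0.332]
tool_rot: [0.0, 0.994, -0.108, -0.0]
contact_force: [0.9, -0.3, -1.0]
gripper_width: 0.132
```

Emit:
{"op": "carry_out", "data": {"moves": [[[0,0,0],[0,0,0.2],0],[[0,0,0],[0,0,0.3],0],[[0,0,0],[0,0,0.4],0],[[0,0,0],[0,0,0.4],0]]}}

```text
t: 9.6
eef_pos: [0.5935, 0.0121, 0.3292]
tool_rot: [-0.0, 0.994, -0.108, 0.001]
contact_force: [1.7, -0.6, 5.4]
gripper_width: 0.135
```

Emit:
{"op": "carry_out", "data": {"moves": [[[0,0,0],[0,0,0],1.8],[[0,0,0],[0,0,0],2.4],[[0,0,0],[0,0,0],3.0],[[0,0,0],[0,0,0],4.0],[[0,0,0],[0,0,0],4.0]]}}

```text
t: 10.22
eef_pos: [0.5925, 0.0121, 0.328]
tool_rot: [0.0, 0.994, -0.108, -0.0]
contact_force: [0.1, 0.0, -0.7]
gripper_width: 0.472
```

Emit:
{"op": "carry_out", "data": {"moves": [[[0,0,0],[0,0,-1],4.0],[[0,0,0],[0,0,-3],4.0],[[0,0,0],[0,0,-6],4.0],[[0,0,0],[0,0,-9],4.0],[[0,0,0],[-3,0,-10],4.0]]}}

```text
t: 10.85
eef_pos: [0.5646, 0.0182, 0.4305]
tool_rot: [-0.001, 0.994, -0.108, 0.002]
contact_force: [-1.1, -0.3, 0.5]
gripper_width: 0.47
```

Run:
```python
from look import *
to([.52,-.20,.43],-4.3)
to([.457,-.338,.30],-4.3)
```

```text
at [0.5646 0.0182 0.4305] turn [-0.1, -0.2, -8.2] shift [0.35, 22.27, 0.02] F [-1.1 -0.3  0.5] w 0.47 t 10.85
at [0.5646 0.0182 0.4305] turn [-0.1, -0.2, -8.2] shift [-2.87, 37.13, 12.98] F [-1.1 -0.3  0.5] w 0.47 t 10.85
```

Emit:
{"op": "carry_out", "data": {"moves": [[[0,0,-3],[-1,6,0],4],[[0,0,-8],[-2,12,0],4],[[0,0,-8],[-2.9,18,2],4],[[0,0,-8],[-2.9,24,5],4],[[0,0,-8],[-2.9,30,8],4]]}}

```text
t: 11.48
eef_pos: [0.4722, -0.2608, 0.3534]
tool_rot: [0.0, 0.999, -0.038, 0.001]
contact_force: [0.9, -0.7, 0.6]
gripper_width: 0.468
```

Emit:
{"op": "carry_out", "data": {"moves": [[[0,0,0],[-0.3,6,3],4],[[0,0,0],[-0.5,7,5],4],[[0,0,0],[-0.5,7,5],4]]}}

```text
t: 11.85
eef_pos: [0.461, -0.3293, 0.3017]
tool_rot: [-0.001, 0.999, -0.04, -0.001]
contact_force: [0.5, 0.4, 0.1]
gripper_width: 0.472
```

Run:
```python
from look import *
B=[.5424,-.342,-.0753]
bx=lambda x0,x1,y,z:[[x0,-y,z],[x0,y,z],[x1,y,z],[x1,-y,z],[x0,-y,z]]
bn=[bx(-.081,.089,.042,.05),[[-.085,0,.0],[-.085,0,.163]],[[-.085,0,.115],[-.014,0,.115],[0,0,.13],[.014,0,.115],[.014,0,.105]]]
to([.4575,-.336,.145],-4.3)
show("c4.png",[("side",(200,85,60,90),(400,600)),("side",(255,85,80,120),(400,600))],[(S,bar,(0,255,0)),(S,hang(0,.29-.1257),(0,0,255)),(B,bn,(0,0,255))])
```

```text
at [ 0.461  -0.3293  0.3017] turn [-0.1, 0.2, -0.2] shift [-0.25, 0.71, 15.67] F [0.5 0.4 0.1] w 0.47 t 11.85
```

View pics/c4.png

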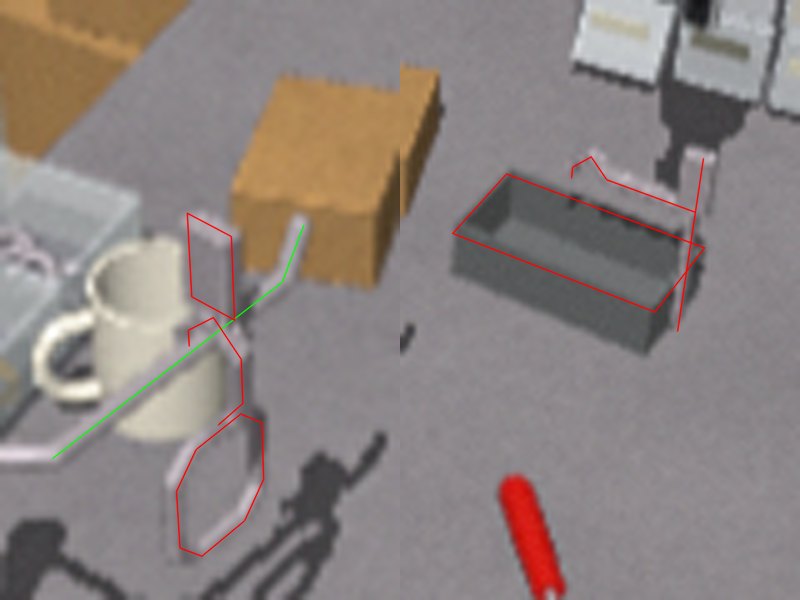

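Emit:
{"op": "carry_out", "data": {"moves": [[[0,0,0],[-0.2,0.9,4],4],[[0,0,0],[-0.2,0.9,8],4],[[0,0,0],[-0.2,0.9,12],4],[[0,0,0],[-0.2,0.9,14.5],4],[[0,0,0],[-0.2,0.9,15.6],4]]}}

```text
t: 12.58
eef_pos: [0.4607, -0.336, 0.147]
tool_rot: [-0.0, 0.999, -0.037, 0.0]
contact_force: [0.3, 0.9, -0.4]
gripper_width: 0.466
```

Emit:
{"op": "carry_out", "data": {"moves": [[[0,0,0],[0,0,0],4],[[0,0,0],[0,0,0],0],[[0,0,0],[0,0,0],0],[[0,0,0],[0,0,0],0],[[0,0,0],[0,0,0],0]], "newtons": 100}}

```text
t: 13.2
eef_pos: [0.4603, -0.3382, 0.148]
tool_rot: [0.001, 0.999, -0.039, 0.001]
contact_force: [-0.4, -1.0, 6.5]
gripper_width: 0.125
```

Emit:
{"op": "carry_out", "data": {"moves": [[[0,0,0],[0,0,0],0],[[0,0,0],[0,0,-1],0],[[0,0,0],[0,0,-3],0],[[0,0,0],[0,0,-6],0],[[0,0,0],[0,0,-8],0]]}}

```text
t: 13.82
eef_pos: [0.4593, -0.3369, 0.2279]
tool_rot: [-0.0, 0.999, -0.038, -0.0]
contact_force: [-0.2, -0.1, -3.0]
gripper_width: 0.125
```

Run:
```python
from look import *
to(place(S,[-.165,-.003,.225])[0],-12.3)
print(R.from_quat(bot.get_obs()["tool_rot"],scalar_first=True).as_matrix().round(3).tolist())
for n,px in(("jar",[267.5,228]),):
    f=lambda p:proj("side",[p[0],p[1],.04])[0]-[267.5,228]; print("jar",least_squares(f,[.4,0]).x)
```

```text
at [ 0.4593 -0.3369  0.2279] turn [-0.0, 0.0, 7.9] shift [-5.72, -37.89, 0.31] F [-0.2 -0.1 -3. ] w 0.12 t 13.82
[[0.997, -0.076, -0.0], [-0.076, -0.997, 0.0], [-0.0, -0.0, -1.0]]
jar [0.43322206 0.0928061 ]
```

Run:
```python
from look import *
to(place(S,[-.126,-.15,.25])[0],-12.3)
to(place(S,[-.126,0,.25])[0],-12.3)
```

```text
at [ 0.4593 -0.3369  0.2279] turn [-0.0, 0.0, 7.9] shift [-3.89, -22.79, -2.2] F [-0.2 -0.1 -3. ] w 0.12 t 13.82
at [ 0.4593 -0.3369  0.2279] turn [-0.0, 0.0, 7.9] shift [-1.82, -37.65, -2.2] F [-0.2 -0.1 -3. ] w 0.12 t 13.82
```

Emit:
{"op": "carry_out", "data": {"moves": [[[0,0,2],[-1,-4,-2.2],0],[[0,0,4],[-2,-8,-2.2],0],[[0,0,6],[-3,-13,-2.2],0],[[0,0,7.9],[-3.9,-18,-2.2],0],[[0,0,7.9],[-3.9,-22.8,-2.2],0]]}}

```text
t: 14.45
eef_pos: [0.4365, -0.1053, 0.2487]
tool_rot: [0.0, 0.994, -0.107, -0.001]
contact_force: [1.1, -0.1, -1.8]
gripper_width: 0.126
```

Emit:
{"op": "carry_out", "data": {"moves": [[[0,0,0],[0,-4,0],0],[[0,0,0],[0,-8,0],0],[[0,0,0],[0,-12,0],0],[[0,0,0],[0,-15,0],0],[[0,0,0],[0,-15,0],0]]}}

```text
t: 15.08
eef_pos: [0.4696, 0.0423, 0.2488]
tool_rot: [-0.0, 0.995, -0.105, -0.001]
contact_force: [0.5, -0.0, -1.9]
gripper_width: 0.129
```

Run:
```python
from look import *
o=bot.get_obs(); p=o["eef_pos"]; d=p[:2]-S[:2]; c,n=np.cos(S[2]),np.sin(S[2])
dx,dy=c*d[0]+n*d[1],-n*d[0]+c*d[1]; print("tool in stand",dx,dy,p[2])
to(place(S,[-.126,0,.229])[0],-12.3)
X,Z=dx+.0825,p[2]-.148
bx=lambda x0,x1,y,z:[[x0,-y,z],[x0,y,z],[x1,y,z],[x1,-y,z],[x0,-y,z]]
bn=[bx(-.081,.089,.042,.05),[[-.085,0,.0],[-.085,0,.163]],[[-.085,0,.115],[-.014,0,.115],[0,0,.13],[.014,0,.115],[.014,0,.105]]]
bn=[[[a+X,b+dy,e+Z] for a,b,e in l] for l in bn]
show("c5.png",[("side",(190,95,80,80),(600,600))],[(S,bar,(0,255,0)),(S,hang(0,.29-.1257),(0,255,255)),(S,bn,(0,0,255))])
```

```text
tool in stand -0.1268338300434065 0.0023787696391774776 0.24878568870491258
at [0.4696 0.0423 0.2488] turn [-0.0, 0.1, 0.3] shift [0.08, 0.24, 1.98] F [ 0.5 -0.  -1.9] w 0.13 t 15.07
```

View pics/c5.png

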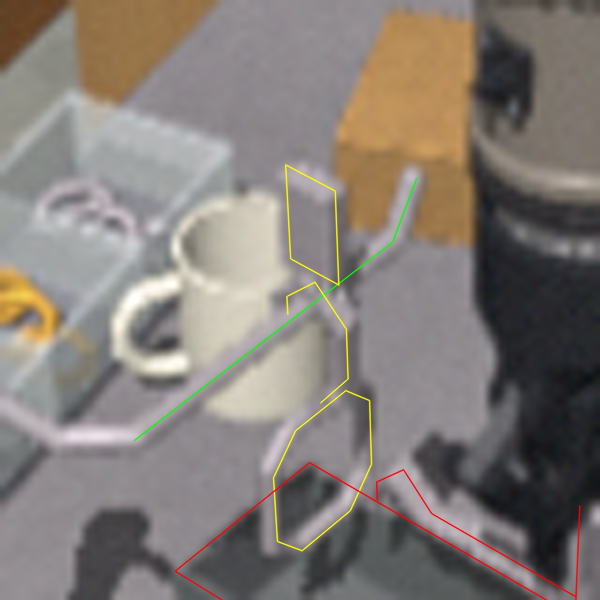

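Emit:
{"op": "carry_out", "data": {"moves": [[[0,0,0.3],[0,0.1,1],0],[[0,0,0.3],[0,0.1,2],0],[[0,0,0.3],[1.5,0.1,2],0],[[0,0,0.3],[3,0.1,2],0],[[0,0,0.3],[3,0.1,2],0]]}}

```text
t: 15.75
eef_pos: [0.501, 0.0317, 0.229]
tool_rot: [-0.0, 0.994, -0.11, 0.001]
contact_force: [-0.3, 0.3, -2.5]
gripper_width: 0.125
```

Emit:
{"op": "carry_out", "data": {"moves": [[[0,0,0],[0.8,0,0],0],[[0,0,0],[1.6,0,0],0],[[0,0,0],[1.7,0,0],0],[[0,0,0],[1.7,0,0],0]]}}

```text
t: 16.25
eef_pos: [0.5156, 0.0285, 0.2287]
tool_rot: [0.0, 0.994, -0.11, -0.0]
contact_force: [-1.4, 0.8, -2.2]
gripper_width: 0.123
```

```bash
cat > lb.py <<'E'
from look import *
o=bot.get_obs(); p=o["eef_pos"]; d=p[:2]-S[:2]; c,n=np.cos(S[2]),np.sin(S[2])
dx,dy=c*d[0]+n*d[1],-n*d[0]+c*d[1]; print("tool in stand",dx,dy,p[2],o["contact_force"])
X,Z=dx+.0825,p[2]-.148
bn=[[[-.085,0,.05],[-.085,0,.163]],[[-.085,0,.115],[-.014,0,.115],[0,0,.13],[.014,0,.115],[.014,0,.105]]]
bn=[[[a+X,b+dy,e+Z] for a,b,e in l] for l in bn]
show(sys.argv[1],[("side",(205,120,60,60),(600,600))],[(S,bn,(0,0,255))])
E
python3 lb.py c6.png
```

```text
tool in stand -0.07891489374123185 -0.0013268999287049232 0.22870907189477532 [-1.4112731   0.78923515 -2.17737243]
```

View pics/c6.png

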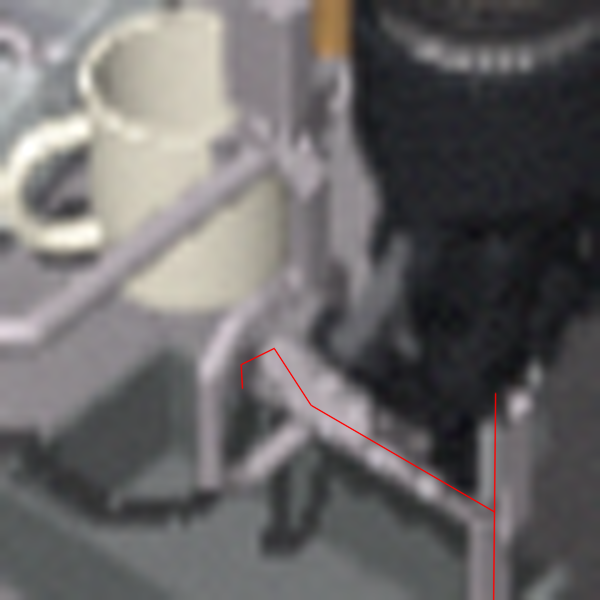

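Emit:
{"op": "carry_out", "data": {"moves": [[[0,0,0],[0.15,-0.1,0.5],0],[[0,0,0],[0.15,-0.1,1.2],0],[[0,0,0],[0.15,-0.1,1.9],0],[[0,0,0],[0.15,-0.1,2.3],0],[[0,0,0],[0.15,-0.1,2.3],0]]}}

```text
t: 16.92
eef_pos: [0.5171, 0.0291, 0.2053]
tool_rot: [0.0, 0.994, -0.11, -0.0]
contact_force: [-0.5, -0.7, -2.5]
gripper_width: 0.12
```

Emit:
{"op": "carry_out", "data": {"moves": [[[0,0,0],[0,0,0.3],0],[[0,0,0],[0,0,0.6],0],[[0,0,0],[0,0,0.6],0]]}}

```text
t: 17.3
eef_pos: [0.5173, 0.0291, 0.1996]
tool_rot: [0.0, 0.994, -0.11, -0.0]
contact_force: [1.4, -0.1, -2.6]
gripper_width: 0.121
```

```bash
python3 lb.py c7.png
```

```text
tool in stand -0.07741605157664393 -0.0003843954477339151 0.19956250432234898 [ 1.38429288 -0.07021779 -2.57520565]
```

View pics/c7.png

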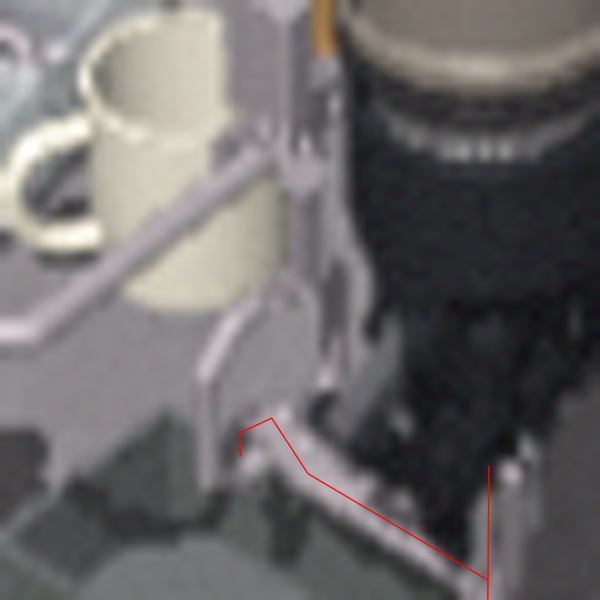

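Emit:
{"op": "carry_out", "data": {"moves": [[[0,0,0],[0,0,0.1],0],[[0,0,0],[0,0,0.2],0],[[0,0,0],[0,0,0.25],0],[[0,0,0],[0,0,0.25],0]]}}

```text
t: 17.85
eef_pos: [0.5177, 0.0292, 0.1975]
tool_rot: [-0.0, 0.994, -0.11, 0.0]
contact_force: [-0.5, 0.9, -1.0]
gripper_width: 0.123
```

Emit:
{"op": "carry_out", "data": {"moves": [[[0,0,0],[0,0,0.1],0],[[0,0,0],[0,0,0.2],0],[[0,0,0],[0,0,0.2],0]]}}

```text
t: 18.23
eef_pos: [0.5187, 0.0294, 0.1964]
tool_rot: [-0.0, 0.994, -0.11, 0.002]
contact_force: [-1.1, 0.9, 4.8]
gripper_width: 0.123
```

Emit:
{"op": "carry_out", "data": {"moves": [[[0,0,0],[0,0,-0.1],0],[[0,0,0],[0,0,-0.1],1.5],[[0,0,0],[0,0,-0.1],1.8],[[0,0,0],[0,0,-0.1],2.2],[[0,0,0],[0,0,-0.1],2.6]], "newtons": 40}}

```text
t: 18.85
eef_pos: [0.5173, 0.0291, 0.1961]
tool_rot: [0.0, 0.994, -0.11, -0.0]
contact_force: [0.2, -0.6, -1.0]
gripper_width: 0.304
```

Emit:
{"op": "carry_out", "data": {"moves": [[[0,0,0],[0,0,0],3],[[0,0,0],[0,0,0],4],[[0,0,0],[0,0,0],4.5],[[0,0,0],[0,0,0],4.5],[[0,0,0],[0,0,0],4.5]]}}

```text
t: 19.48
eef_pos: [0.5174, 0.0292, 0.1963]
tool_rot: [-0.0, 0.994, -0.11, 0.0]
contact_force: [0.1, 0.2, 0.2]
gripper_width: 0.529
```

Emit:
{"op": "carry_out", "data": {"moves": [[[0,0,0],[-0.5,0,0],4.5],[[0,0,0],[-1.5,0,0],4.5],[[0,0,0],[-3,0,0],4.5],[[0,0,0],[-5,0,-1],4.5],[[0,0,0],[-6,0,-4],4.5]]}}

```text
t: 20.1
eef_pos: [0.4558, 0.0424, 0.2353]
tool_rot: [0.001, 0.994, -0.109, -0.002]
contact_force: [1.3, -0.1, -0.9]
gripper_width: 0.526
```

Emit:
{"op": "carry_out", "data": {"moves": [[[0,0,0],[0,0,-4],4.5],[[0,0,0],[0,0,-10],4.5],[[0,0,0],[0,0,-15],4.5],[[0,0,0],[0,5,-20],4.5],[[0,0,0],[0,11,-20],4.5]]}}

```text
t: 20.72
eef_pos: [0.436, -0.061, 0.4393]
tool_rot: [-0.0, 0.994, -0.107, 0.003]
contact_force: [0.6, -0.7, -0.6]
gripper_width: 0.525
```

Emit:
{"op": "carry_out", "data": {"moves": [[[0,0,0],[0,6,0],4.5],[[0,0,0],[0,12,0],4.5],[[0,0,0],[0,18,0],4.5],[[0,0,0],[0,18,0],4.5],[[0,0,0],[0,18,0],4.5]]}}

```text
t: 21.35
eef_pos: [0.3962, -0.2362, 0.4357]
tool_rot: [-0.0, 0.994, -0.109, -0.0]
contact_force: [0.2, 0.7, -0.2]
gripper_width: 0.526
```

Run:
```python
from look import *
bn=[[[-.085,0,.049],[-.085,0,.212]]]
ims=[bot.read_camera("side")]
show("end.png",[("side",(170,90,100,150),(400,600)),("top",(220,110,100,150),(400,600))],[(S,bn,(0,0,255))])
for _ in range(5): ims.append(bot.read_camera("side"))
d=lambda a,b:np.abs(a[100:210,190:270].astype(int)-b[100:210,190:270]).mean().round(2)
print([d(ims[0],i) for i in ims[1:]], d(ims[-1],ims[-2])); print(bot.get_obs()["t"],bot.get_obs()["eef_pos"])
```

```text
[np.float64(1.75), np.float64(1.76), np.float64(1.75), np.float64(1.77), np.float64(1.74)] 1.74
21.75 [ 0.39665049 -0.23682414  0.43598826]
```

View pics/end.png

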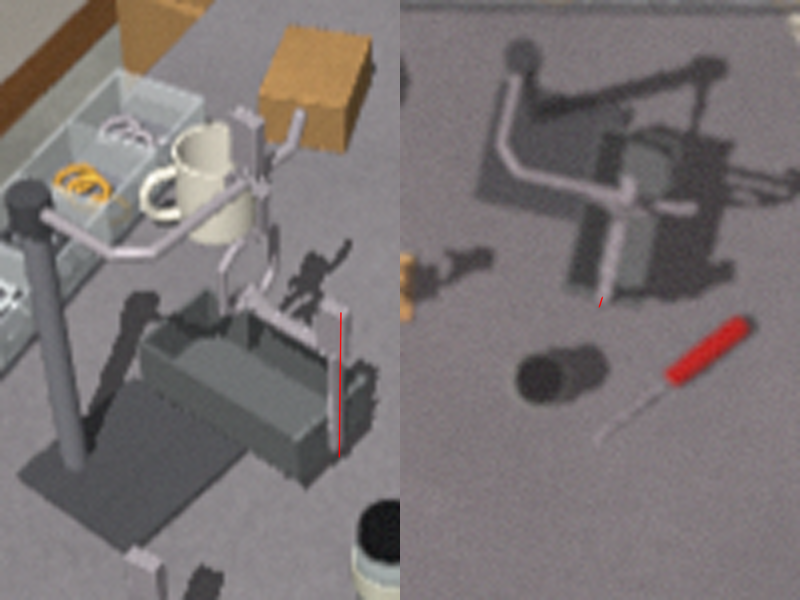

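```bash
python3 -c "
from station import bot
print(bot.hand_in())"
```

```text
the job is handed in; nothing more can be done
None
```

The loop hanger now hangs by its hook on the stand's bar. The grey bin hangs by its own hook on the bottom of the hanger's loop. I handed the job in at about 22 s; the hand-in gives no verdict.

- **Choice of hanger:** I took the hanger in the left rack slot, as the close crop showed a wire loop there and a flat tongue in the right slot. I did not touch the right-hand hanger.
- **Seating:** Both hooks met resistance within about 1 mm of the predicted height. The hanger seated with the tool at 0.329 m and the bin at 0.196–0.197 m.
- **Last pictures:** The chain hung upright with the bin clear of the bench. The jar, mug and screwdriver looked unmoved.
- **Stillness:** Six side pictures taken over about 0.3 s differed only by camera noise, and the arm was well clear.
- **Small disagreement:** The model outlines differed from the pictures by about 1–2 pixels (2–5 mm) throughout. The hooks have about 7 mm of play to each side, so this did not matter.
- **Not checked:** I did not look again at the tape roll or at the rack's other hanger after the final move, beyond the tip of its tab at the edge of the last picture. The arm did not go near the tape roll. It did pass directly above that hanger with the loop hanger in its grip, at a planned height clear of it.

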